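# Level the tube balance

### The job

Get the sample tubes ready for the centrifuge: the left pan of the balance carries a long and a short tube, the right pan only a short one. Lift the short tube off the left pan and push it gently but fully down into the free socket of the right pan, leaving the other two tubes where they are. Then slide the brass rider lightly along its rail, without squeezing or shoving the balance hard, until the beam comes to rest level with nothing touching it, and leave the beaker, jar, spatula and stopper around it where they stand.

Things in the scene. Friction and masses are not known exactly. Their poses are not given: they have to be found in the camera images.
- balance: two-pan tube balance, fixed to the bench: white base 110 x 200 mm, beam pivoted 75 mm above the bench, a pan with two sockets at each end (left at +y, right at -y), rider on a rail on the robot's side (-x). Origin: centre of the base's underside; z up. Delicate: a tube pressed or jammed against it with more than 30 N (floor and side pressure together), or fingers squeezing or pushing it with more than 25 N in all, spoil it.
- beam (a joint): tilt of the beam in rad about the balance's x axis: 0 is level, positive when the left pan is higher; stops at -0.06 and +0.06. It swings for about 1 s after a change. It is sprung: near level, sliding the rider 10 mm to the left lowers the reading by about 0.028 (to the right raises it), less or more by a quarter
- beam_mid (a point): the pivot point of the beam, 75 mm above the bench; axes tilt with the beam, y along it towards the left pan. A tube that is fully down has its foot 15 mm below this point along z (the socket floor). In each socket a sprung ball 15 mm below the mouth, on the outer side, wedges against the tube: it must be pushed down to the floor, and pulled out, with some 3 to 8 N, and the pan sinks or rises under that by up to 16 mm to the stop of the beam
- socket_left_front (a point): centre of the mouth of the front (robot's side) socket on the left pan: a round hole 31 mm across, 30 mm deep, with a 2 mm lead-in, in a grey block 124 mm (x) by 62 mm (y); the block's top is at the mouth. Axes as the beam's (z along the hole, outward); 20 mm to -x, 130 mm to +y and 15 mm up from beam_mid
- socket_left_back (a point): centre of the mouth of the back socket on the left pan: a round hole 31 mm across, 30 mm deep, with a 2 mm lead-in, in a grey block 124 mm (x) by 62 mm (y); the block's top is at the mouth. Axes as the beam's (z along the hole, outward); 44 mm to +x, 130 mm to +y and 15 mm up from beam_mid
- socket_right_front (a point): centre of the mouth of the front (robot's side) socket on the right pan: a round hole 31 mm across, 30 mm deep, with a 2 mm lead-in, in a grey block 124 mm (x) by 62 mm (y); the block's top is at the mouth. Axes as the beam's (z along the hole, outward); 20 mm to -x, 130 mm to -y and 15 mm up from beam_mid
- socket_right_back (a point): centre of the mouth of the back socket on the right pan: a round hole 31 mm across, 30 mm deep, with a 2 mm lead-in, in a grey block 124 mm (x) by 62 mm (y); the block's top is at the mouth. Axes as the beam's (z along the hole, outward); 44 mm to +x, 130 mm to -y and 15 mm up from beam_mid
- rider_top (a point): centre of the top of the brass rider's upright grip, a block 20 mm (x) by 14 mm (y) and 45 mm tall that stands on the rider's 22 x 24 x 20 mm foot. The rider (200 g) is captive on a rail 88 mm to the robot's side (-x) of the pivot; the grip's top is 55 mm above the rail's axis. It slides only along the beam (y) and starts near the left end
- rider (a joint): position of the rider along the beam in m: 0 at the pivot, positive to the left; stops at -0.065 and +0.065. It needs a push of about 3 N to slide and stays where it is left
- long_tube: capped round plastic tube, white with a grey cap; body 28 mm across with a tapered foot, cap 32 mm across and 22 mm tall at the top; 100 mm tall overall. Origin: centre of its foot, z up along it. About 150 g, the true mass is not known. Stands in one of the left sockets
- short_tube_a: capped round plastic tube, white with a grey cap; body 28 mm across with a tapered foot, cap 32 mm across and 22 mm tall at the top; 80 mm tall overall. Origin: centre of its foot, z up along it. About 75 g, the true mass is not known. Stands in a left or a right socket
- short_tube_b: capped round plastic tube, white with a grey cap; body 28 mm across with a tapered foot, cap 32 mm across and 22 mm tall at the top; 80 mm tall overall. Origin: centre of its foot, z up along it. About 75 g, the true mass is not known. Stands in a left or a right socket (looks the same as short_tube_a)
- beaker: glass beaker, 68 mm across, 85 mm tall, behind the balance. Origin under its centre. Bystander
- reagent_jar: small brown jar, 48 mm across, 75 mm tall, behind the balance. Origin under its centre. Bystander
- spatula: steel spatula, 150 mm long, flat on the bench on the robot's side of the balance. Origin under its centre. Bystander
- stopper: rubber stopper, 34 mm across, 22 mm tall, on the bench beyond the right end of the balance. Origin under its centre. Bystander
Not all that is in view belongs to the job. What is shaped like the short_tube_b but green or pink is not meant.

How it is judged:
By the outcome, as a careful person would: the job done as asked, in the order asked, and still so for the second after the job is handed in, with the robot touching nothing.
It also fails if it takes over 67 s, if anything falls off the work surface, if the arm or the gripper's body presses on something with over 40 N, if the wrist force passes 120 N, or if a joint passes its speed limit or range.

### The arm

A 7-joint arm with a two-finger parallel gripper is mounted at the origin on the work surface. World frame = base frame: x ahead of the robot, y to its left, z up, the work surface at z = 0. Lengths are in m, angles in rad, forces in N, time in s.
With the tool pointing down it reaches from about 0.4 to 0.85 m from the base axis. Payload 4.5 kg.
Tool frame: the origin (TCP) lies where the fingers leave the gripper's body, on its centre line; the fingertips stand 64 mm ahead of it and the grasp point (between the pads) lies 45 mm ahead of it; y points along the fingers, x is the direction in which the jaws open and shut, and the axes are right-handed (so a half turn about y gives the same grasp; the last joint's range is limited). The gripper opens to 88 mm and grips with 3 to 60 N. Pads are 18 mm wide; open, the fingers measure 123 mm over their backs; the gripper's body (75 mm by 187 mm) begins 45 mm behind the grasp point.
Start: joints at [-1.31, 0.689, -0.195, 1.565, 0.157, 0.902, -0.215], TCP at [0.141, 0.609, 0.303] pointing down, gripper open.
Joint ranges: [-3.01, 3.01], [-0.46, 2.08], [-1.47, 1.51], [0.13, 2.56], [-1, 4.14], [0.04, 2.09], [-2.66, 2.66]. Speed limits (rad/s): [2.57, 2.57, 3.14, 3.14, 3.14, 3.14, 3.14].

### API

Orientations are given as a 3x3 rotation matrix whose columns are the frame's x, y, z axes.
In Python, from workcell import robot, set_gripper, get_image, camera_info, order gives the robot as it stands. The module is installed in compiled form; this text tells all that it offers. Calls block until the motion is done:
- robot.move_to(position, orientation): joint-space move of the TCP to a pose.
- robot.servo_line(position, attitude=None, rate=0.15): straight line of the TCP; attitude=None keeps the orientation; rate is the mean speed in m/s.
- robot.goto_joints(angles): joint-space move.
- set_gripper(opening, squeeze=None): opening from 0.0 (shut) to 1.0 (fully open); squeeze is the grip in N (None keeps the last); returns when the fingers have stopped.
- robot.pause(seconds).
- robot.solve_ik(position, orientation): joint angles nearest the present ones, or None.
- robot.observe(): the state.
- get_image(name): name is "scene" or "side" or "wrist"; returns the picture (384x512x3 uint8, red, green, blue); there is no depth.
- camera_info(name): a dict with "fx", "fy", "cx", "cy" (pixels), "dist" ([k1, k2, p1, p2, k3] as OpenCV has them; the pictures are not rectified), "R" (3x3) and "t" (3): a world point X has camera coordinates R X + t; the wrist camera has in their place "mount" (4x4, takes a point from camera to tool coordinates, whose origin is the TCP and whose axes are the tool frame's). Camera axes: x right, y down, z forward; pixel columns grow to the right and rows downward; lengths in m; the calibration is good to about 2 mm. A picture is of the moment at which its call begins: read the wrist's pose just before it. camera_info takes no time and is no camera call.
A pose or a line that the arm cannot do raises robot.MotionError and nothing moves.
- order.close_job(): hands the job in, once; it reports no verdict.
The state is a dict: "t": time; "q": joint angles; "joint_velocities": joint speeds; "joint_torque": joint torques, N m; "eef_pos": TCP position; "orientation": TCP orientation; "contact_force": force on the tool from outside, world axes, zero at the start; "torque": the same for the moment, N m; "width": opening from 0.0 (shut) to 1.0 (fully open).
Only numpy, scipy, OpenCV 4.12 (cv2) and the standard library are available. Lean on these libraries where they do the work, as an engineer would, in place of code of your own. Each camera call takes 0.05 s, during which the arm holds its last target.

## Working session

There is one attempt and no reset: what is moved stays moved. The work goes in short steps, each a Python script; the robot and the scene stay as the last script left them, time stands still between calls to the robot, and variables do not carry over. Pictures are saved under pics/ and viewed, and the job is handed in when it is done.

```bash
mkdir -p pics; ls
python3 - <<'E'
from workcell import robot,get_image,camera_info
import cv2,numpy as np
np.set_printoptions(precision=4,suppress=True)
o=robot.observe();print(o['t'],o['eef_pos'],o['orientation'],o['contact_force'],o['width'])
for n in("scene","side","wrist"):
    im=get_image(n);cv2.imwrite(f"pics/{n}0.png",im[...,::-1]);print(n,camera_info(n))
E
```

```text
pics
0.0 [0.1405 0.6085 0.3019] [[ 0.2247 -0.0003 -0.9744]
 [ 0.9744 -0.0018  0.2247]
 [-0.0018 -1.     -0.0001]] [ 0.3589 -0.3568  0.6264] 1.0018343708711397
scene {'fx': 494.1565276007945, 'fy': 494.1565276007945, 'cx': 252.2366746740607, 'cy': 189.79540645324388, 'dist': array([0.0528, 0.    , 0.    , 0.    , 0.    ]), 'R': array([[ 0.7198,  0.6939, -0.0167],
       [ 0.5256, -0.5607, -0.6398],
       [-0.4534,  0.4518, -0.7683]]), 't': array([-0.4154, -0.2547,  1.4441])}
side {'fx': 358.25901716925574, 'fy': 358.25901716925574, 'cx': 257.5897413916888, 'cy': 189.25907487012134, 'dist': array([0.0352, 0.    , 0.    , 0.    , 0.    ]), 'R': array([[ 0.9226, -0.3854, -0.0175],
       [-0.2212, -0.4913, -0.8424],
       [ 0.3161,  0.7811, -0.5385]]), 't': array([-0.544 ,  0.1964,  0.5647])}
wrist {'fx': 286.47409221771755, 'fy': 286.47409221771755, 'cx': 254.49087232134633, 'cy': 188.24909971073131, 'dist': array([-0.0691,  0.    ,  0.    ,  0.    ,  0.    ]), 'mount': array([[ 1.    , -0.0003, -0.0001,  0.0008],
       [ 0.    , -0.2996,  0.9541, -0.0814],
       [-0.0003, -0.9541, -0.2996,  0.0773],
       [ 0.    ,  0.    ,  0.    ,  1.    ]])}
```

View pics/scene0.png

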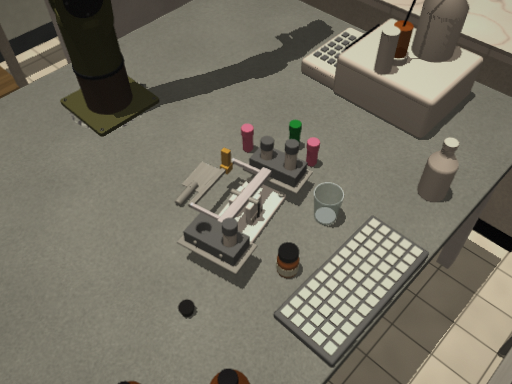

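View pics/side0.png

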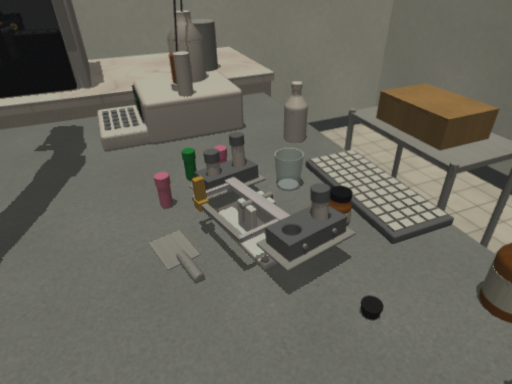

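View pics/wrist0.png

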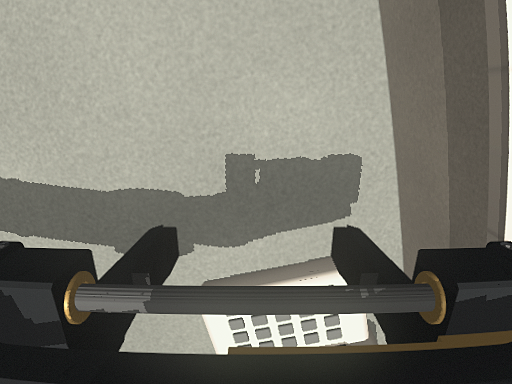

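Run:
```python
import cv2
a=cv2.imread("pics/scene0.png")[105:285,165:345];cv2.imwrite("pics/sc.png",cv2.resize(a,None,fx=3.3,fy=3.3,interpolation=2))
a=cv2.imread("pics/side0.png")[120:280,145:365];cv2.imwrite("pics/si.png",cv2.resize(a,None,fx=3.5,fy=3.5,interpolation=2))
```

```text
(no output)
```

View pics/sc.png

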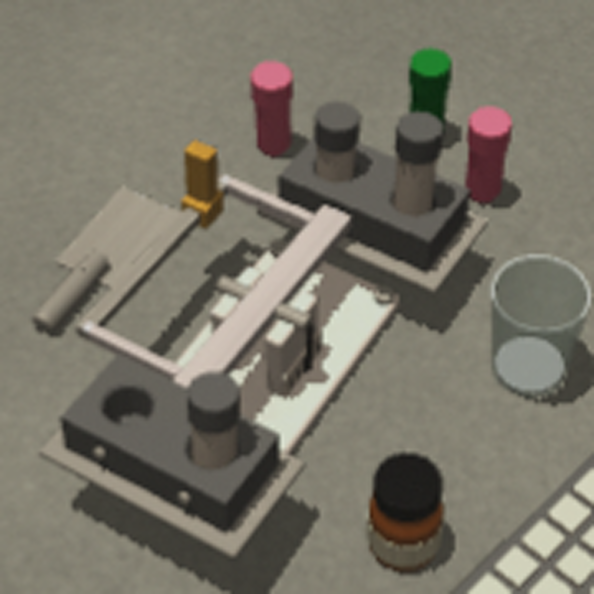

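View pics/si.png

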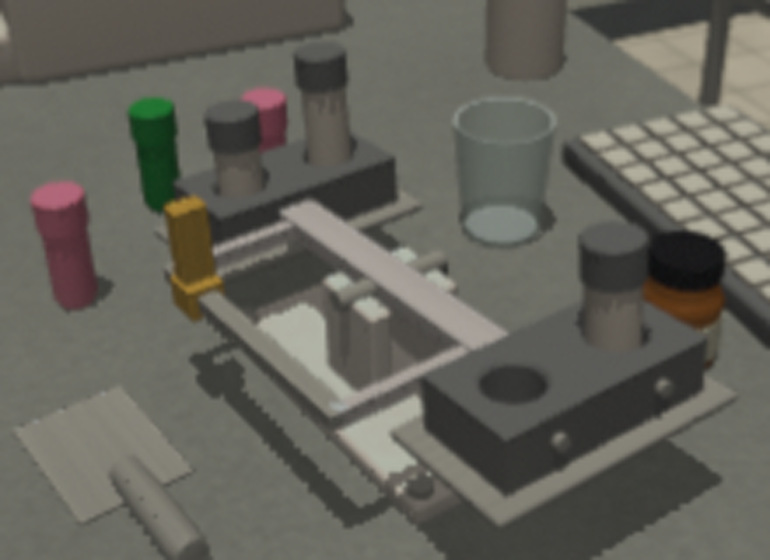

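```bash
cat > h.py <<'E'
import numpy as np,cv2
from scipy.optimize import least_squares
from workcell import robot,set_gripper,get_image,camera_info,order
np.set_printoptions(precision=4,suppress=True)
def Rz(a): c,s=np.cos(a),np.sin(a); return np.array([[c,-s,0],[s,c,0],[0,0,1]])
def Rx(a): c,s=np.cos(a),np.sin(a); return np.array([[1,0,0],[0,c,-s],[0,s,c]])
def proj(c,X,R=None,t=None):
    ci=camera_info(c) if isinstance(c,str) else c
    R=ci['R'] if R is None else R; t=ci['t'] if t is None else t
    K=np.array([[ci['fx'],0,ci['cx']],[0,ci['fy'],ci['cy']],[0,0,1]])
    p,_=cv2.projectPoints(np.asarray(X,float).reshape(-1,3),cv2.Rodrigues(R)[0],np.asarray(t,float),K,ci['dist'])
    return p[:,0]
def wrist_ext(o):
    ci=camera_info('wrist');M=ci['mount'];T=np.eye(4);T[:3,:3]=o['orientation'];T[:3,3]=o['eef_pos']
    W=np.linalg.inv(T@M);return W[:3,:3],W[:3,3]
def world(p,P): # p=[x,y,yaw,tilt], P beam frame m
    return np.array([p[0],p[1],.075])+np.atleast_2d(P)@(Rz(p[2])@Rx(p[3])).T
E
cat > fit0.py <<'E'
from h import *
S=lambda x,y:(x/3.3+165-.35,y/3.3+105-.35); D=lambda x,y:(x/3.5+145-.35,y/3.5+120-.35)
obs=[('scene',(-50,-161,15),S(65,420)),('scene',(74,-161,15),S(225,500)),('scene',(74,-99,15),S(278,452)),
('scene',(-50,99,15),S(282,180)),('scene',(74,99,15),S(430,243)),('scene',(74,161,15),S(468,195)),
('scene',(-20,130,65),S(337,117)),('scene',(44,130,85),S(418,130)),('scene',(44,-130,65),S(213,389)),('scene',(-20,-130,15),S(128,404)),
('side',(-50,-99,15),D(425,378)),('side',(-50,-161,15),D(502,435)),('side',(74,-161,15),D(705,340)),('side',(-20,-130,15),D(512,384)),
('side',(44,-130,65),D(613,240)),('side',(-20,130,65),D(233,117)),('side',(44,130,85),D(321,58)),('side',(74,99,15),D(395,157)),('side',(-50,161,15),D(180,185)),
('scene','r',S(201,150)),('side','r',D(186,208))]
def f(p,full=0):
    r=[]
    for c,P,px in obs:
        P=np.array((-88,p[4]*1e3,p[5]*1e3) if P=='r' else P)/1e3
        r.append(proj(c,world(p,P))[0]-px)
    return np.ravel(r)
b=None
for yaw in(0,-.3,.3):
    s=least_squares(f,[.58,.0,yaw,0,.06,.055],loss='soft_l1')
    if b is None or s.cost<b.cost:b=s
print(b.x,b.cost);print(f(b.x).reshape(-1,2).round(1).tolist())
print(world(b.x,[(-.02,.13,.015),(-.02,-.13,.015),(-.088,b.x[4],b.x[5])]))
np.save('p.npy',b.x)
E
python3 fit0.py
```

```text
Traceback (most recent call last):
  File "fit0.py", line 17, in <module>
    s=least_squares(f,[.58,.0,yaw,0,.06,.055],loss='soft_l1')
  File "fit0.py", line 13, in f
    r.append(proj(c,world(p,P))[0]-px)
             ~~~~^^^^^^^^^^^^^^
  File "h.py", line 8, in proj
    ci=camera_info(c) if isinstance(c,str) else c
       ~~~~~~~~~~~^^^
ValueError: time passes only in moves, steps and waits
```

```bash
sed -i 's/^def proj/import functools\ncamera_info=functools.lru_cache(None)(camera_info)\ndef proj/' h.py; python3 fit0.py
```

```text
[ 0.5778 -0.0264  0.2113 -0.0697  0.0596  0.0503] 27.6495089992471
[[-2.7, -1.4], [-1.2, 0.9], [-0.6, -5.4], [-1.6, -0.9], [-0.7, 0.3], [0.3, -0.9], [0.0, -0.3], [0.3, -0.7], [-1.8, 2.0], [-1.2, -0.3], [-1.0, -2.5], [1.1, -0.2], [1.4, -2.2], [0.6, -2.4], [2.2, -1.2], [-0.2, -2.8], [0.2, -2.7], [0.8, -0.4], [-1.3, -1.3], [0.1, 0.7], [-0.2, -0.4]]
[[ 0.5308  0.0972  0.0809]
 [ 0.5852 -0.1564  0.099 ]
 [ 0.4785  0.0167  0.121 ]]
```

```bash
cat >> h.py <<'E'
def att(yaw,mode,tilt=0):
    # mode 'y': jaws along beam y, camera on robot side; 'x+': tool x=+bx; 'x-'
    B=Rz(yaw)@Rx(tilt);bx,by,bz=B.T
    x={'y':by,'x+':bx,'x-':-bx}[mode]; y=-bz
    return np.column_stack([x,y,np.cross(x,y)])
E
python3 - <<'E'
from h import *
p=np.load('p.npy')
for m in('y','x+','x-'):
    for P in((-.02,.13,.15),(-.02,-.13,.15),(-.088,0,.2),(-.12,0,.27)):
        q=robot.solve_ik(world([*p[:3],0],P)[0],att(p[2],m));print(m,P,q)
o=robot.observe()
t=world([*p[:3],0],(-.05,0,.28))[0]
robot.move_to(t,att(p[2],'y'));o=robot.observe();print(o['t'],o['eef_pos'])
im=get_image('wrist');cv2.imwrite('pics/w1.png',im[...,::-1]);R,tt=wrist_ext(o);np.savez('w1.npz',R=R,t=tt)
E
```

```text
y (-0.02, 0.13, 0.15) [-0.0281  0.7114 -0.3937  1.8927  0.4431  0.6239  1.0816]
y (-0.02, -0.13, 0.15) [ 0.4802  0.8049 -0.5291  1.686   0.5328  0.7985  1.4869]
y (-0.088, 0, 0.2) [ 0.2822  0.5891 -0.4477  1.9765  0.4016  0.6627  1.3613]
y (-0.12, 0, 0.27) [ 0.236   0.4307 -0.3278  1.9734  0.1948  0.7674  1.5774]
x+ (-0.02, 0.13, 0.15) [-0.2621  0.6894 -0.0052  1.9051  0.0064  0.5471 -0.0603]
x+ (-0.02, -0.13, 0.15) [ 0.2639  0.7608 -0.1357  1.6983  0.1466  0.6924  0.2634]
x+ (-0.088, 0, 0.2) [ 0.0161  0.5613 -0.0289  1.9899  0.0276  0.5907  0.18  ]
x+ (-0.12, 0, 0.27) [-0.0591  0.4202  0.1042  1.9876 -0.0632  0.7368  0.2942]
x- (-0.02, 0.13, 0.15) [ 0.1948  0.8016 -0.7985  1.8811  0.7907  0.8095  2.3188]
x- (-0.02, -0.13, 0.15) [-0.2479  0.9395  0.8696  1.7264 -0.8874  0.9198 -1.9284]
x- (-0.088, 0, 0.2) [ 0.5129  0.6798 -0.849   1.9653  0.7017  0.8197  2.6191]
x- (-0.12, 0, 0.27) [-0.6707  0.7697  1.3072  2.0132 -0.8661  1.08   -1.8836]
2.8167 [ 0.529  -0.0359  0.355 ]
```

View pics/w1.png

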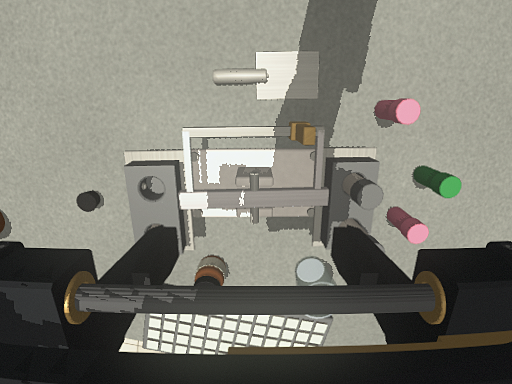

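Run:
```python
import cv2
a=cv2.imread("pics/w1.png")
cv2.imwrite("pics/w1a.png",cv2.resize(a[115:255,115:215],None,fx=4,fy=4,interpolation=2))
cv2.imwrite("pics/w1b.png",cv2.resize(a[110:250,275:415],None,fx=4,fy=4,interpolation=2))
```

```text
(no output)
```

View pics/w1a.png

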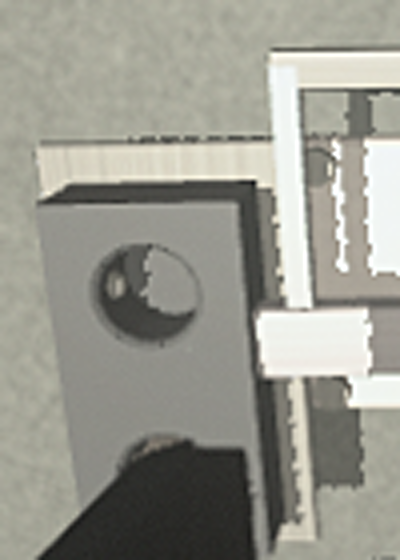

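View pics/w1b.png

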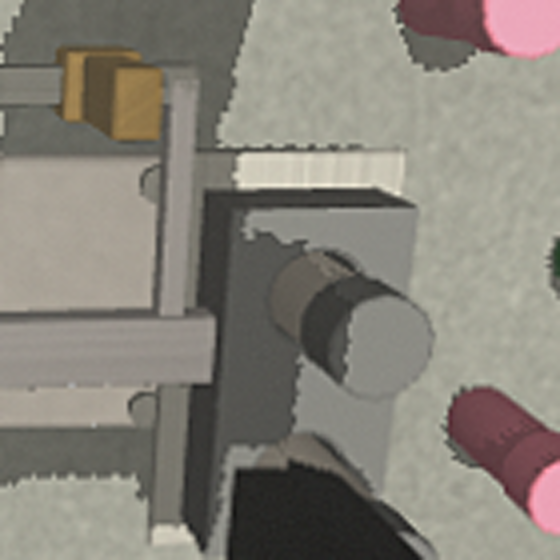

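```bash
cat > fit1.py <<'E'
exec(open('fit0.py').read().split('b=None')[0])
w=np.load('w1.npz');A=lambda x,y:(x/4+115-.37,y/4+115-.37);B=lambda x,y:(x/4+275-.37,y/4+110-.37)
wo=[((-20,-130,15),A(147,295)),((-50,-161,15),A(40,207)),((-50,-99,15),A(238,203)),((-50,99,15),B(232,208)),((-50,161,15),B(417,207)),((-20,130,65),B(381,345)),('r',B(138,103))]
def fw(p):
    X=world(p,[np.array((-88,p[4]*1e3,p[5]*1e3) if P=='r' else P)/1e3 for P,_ in wo])
    return (proj('wrist',X,w['R'],w['t'])-[x for _,x in wo]).ravel()
def g(p):
    q=np.array(p)
    return np.r_[f(q)*.5,fw(q)*1.5,(p[3]+.06)/.003]
b=least_squares(g,[*np.load('p.npy')],loss='soft_l1');print(b.x)
print(fw(b.x).reshape(-1,2).round(1).tolist());print(f(b.x).reshape(-1,2).round(1).tolist())
print(world(b.x,[(-.02,.13,.015),(-.02,-.13,.015),(-.088,b.x[4],b.x[5])]))
b2=least_squares(lambda p:np.r_[fw(p),(p[3]+.06)/.003,(p[5]-.05)/.005],b.x);print('wrist only',b2.x,fw(b2.x).reshape(-1,2).round(1).tolist())
print(world(b2.x,[(-.02,.13,.015),(-.02,-.13,.015)]))
np.save('p1.npy',b.x)
E
python3 fit1.py
```

```text
[ 0.5774 -0.0254  0.2187 -0.0606  0.0579  0.0508]
[[-0.5, 0.6], [-1.8, -0.2], [-0.6, -0.4], [0.2, 0.3], [0.7, -0.2], [1.4, 0.8], [0.0, -0.1]]
[[-2.1, -0.9], [-0.3, 1.0], [0.0, -5.6], [-1.8, -1.4], [-0.7, -0.6], [0.1, -1.9], [-0.3, -1.0], [0.1, -1.5], [-1.2, 2.2], [-0.6, -0.0], [-0.9, -2.3], [1.5, 0.1], [1.1, -2.1], [0.7, -2.2], [2.2, -0.9], [-0.8, -3.2], [-0.5, -3.2], [0.1, -1.0], [-2.1, -1.8], [-0.5, 0.7], [-0.2, -0.5]]
[[ 0.5296  0.0978  0.0821]
 [ 0.5859 -0.1555  0.0978]
 [ 0.4783  0.015   0.1222]]
wrist only [ 0.5774 -0.0253  0.2198 -0.0598  0.058   0.0505] [[-0.4, 0.7], [-1.7, -0.1], [-0.5, -0.4], [0.3, 0.2], [0.8, -0.3], [1.5, 0.7], [-0.0, -0.2]]
[[ 0.5294  0.0979  0.0822]
 [ 0.586  -0.1554  0.0977]]
```

Run:
```python
from h import *
p=np.load('p1.npy');p[3]=-.06
robot.move_to(world(p,(-.02,.1295,.175))[0],att(p[2],'x+',-.06))
set_gripper(.54,20)
o=robot.observe();print(o['t'],o['eef_pos'],o['width'],o['contact_force'])
im=get_image('wrist');R,t=wrist_ext(o)
C=world(p,[(-.02,.13,.065),(.044,.13,.085)])
G=o['eef_pos']+o['orientation']@np.array([[0,.045,0],[0,.064,0]]).T.reshape(3,2) if 0 else np.array([o['eef_pos']+o['orientation'][:,1]*d for d in(.045,.064)])
px=proj('wrist',np.r_[C,G],R,t);print(px)
v=im[...,::-1].copy()
for k,c in enumerate(px):cv2.circle(v,tuple(int(i) for i in c.round()),2,[(0,0,255),(0,0,255),(0,255,0),(255,0,0)][k],-1)
cv2.imwrite('pics/w2.png',v)
```

```text
5.0083 [0.5276 0.1067 0.2419] 0.5393519525424134 [-0.0102  0.3071 -0.5561]
[[253.6034 211.7182]
 [350.7429 222.9671]
 [253.2845 261.0722]
 [253.414  243.039 ]]
```

View pics/w2.png

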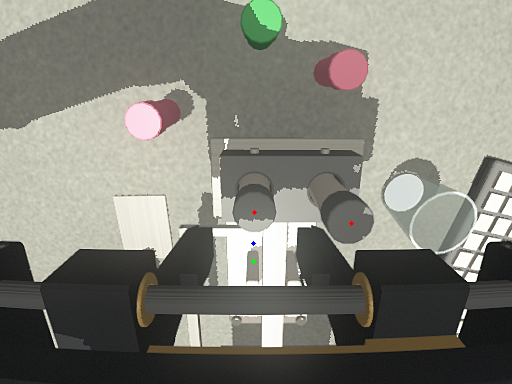

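Run:
```python
from h import *
p=np.load('p1.npy');p[3]=-.06
for z in(.13,.0985):
    robot.servo_line(world(p,(-.02,.1293,z))[0],rate=.08);o=robot.observe();print(z,o['eef_pos'],o['contact_force'])
set_gripper(0.2,20)
o=robot.observe();print(o['t'],o['width']*88,o['contact_force'],o['eef_pos'])
for n in('scene','side'):cv2.imwrite(f'pics/{n}3.png',get_image(n)[...,::-1])
```

```text
0.13 [0.5284 0.1039 0.1971] [ 0.5286 -0.3665  0.1676]
0.0985 [0.5287 0.102  0.1655] [-0.6536 -0.0114 -0.2268]
6.7167 30.444152203992044 [-0.7071  0.1764  1.8886] [0.5288 0.1021 0.166 ]
```

View pics/side3.png

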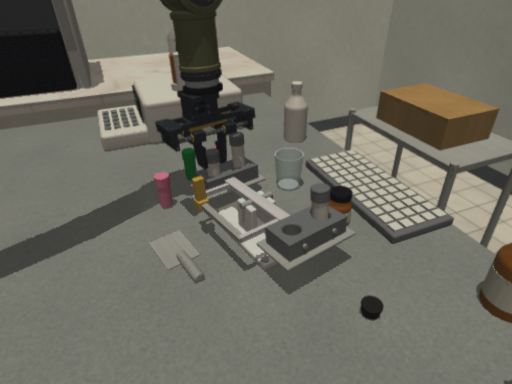

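Run:
```python
from h import *
p=np.load('p1.npy');x0,y0,z0=-.02,.1293,.0985
def rep(s):
    o=robot.observe();print(s,o['t'].__round__(2),o['eef_pos'],o['contact_force'],round(o['width']*88,2))
for th in(-.03,0,.03,.055):
    p[3]=th
    robot.servo_line(world(p,(x0,y0,z0))[0],att(p[2],'x+',th),rate=.05);rep(th)
for d in(.006,.012,.018,.024,.035,.07):
    robot.servo_line(world(p,(x0,y0,z0+d))[0],rate=.05);rep(d)
cv2.imwrite('pics/side4.png',get_image('side')[...,::-1])
```

```text
-0.03 7.07 [0.5293 0.099  0.1695] [-0.931   1.9584  0.5186] 30.54
0 7.32 [0.5298 0.0963 0.1733] [-0.0092  0.0953 -1.6261] 30.3
0.03 7.57 [0.5305 0.0934 0.1773] [-0.8452  0.46    0.9079] 30.32
0.055 7.82 [0.5312 0.0911 0.1804] [-0.3407  0.5577 -0.6147] 30.29
0.006 8.08 [0.5314 0.0911 0.1868] [-0.1811  0.1794 -1.349 ] 30.55
0.012 8.35 [0.5315 0.0903 0.1928] [ 0.5263 -0.9388 -0.8325] 30.33
0.018 8.62 [0.5315 0.09   0.1988] [-0.4826 -0.0475 -0.8693] 30.34
0.024 8.88 [0.5316 0.0897 0.2048] [-0.6108 -0.5095 -0.1303] 30.3
0.035 9.25 [0.5318 0.0891 0.2158] [ 0.1983 -0.478  -0.4192] 30.64
0.07 10.1 [0.5318 0.0873 0.2502] [-0.9181  0.5396 -0.2252] 30.2
```

View pics/side4.png

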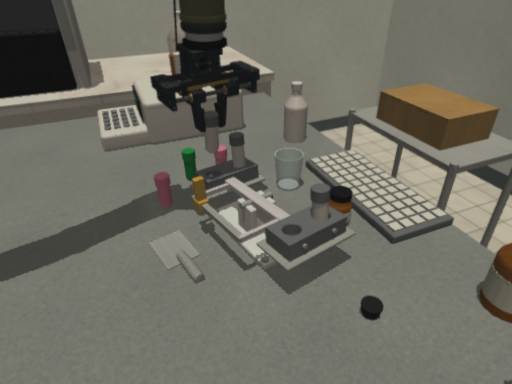

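Run:
```python
from h import *
o=robot.observe();im=get_image('wrist');cv2.imwrite('pics/w5.png',cv2.resize(im[120:300,150:360],None,fx=3,fy=3,interpolation=2)[...,::-1])
a=cv2.imread('pics/side4.png')[60:220,130:350];cv2.imwrite('pics/s4c.png',cv2.resize(a,None,fx=3.5,fy=3.5,interpolation=2))
```

```text
(no output)
```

View pics/w5.png

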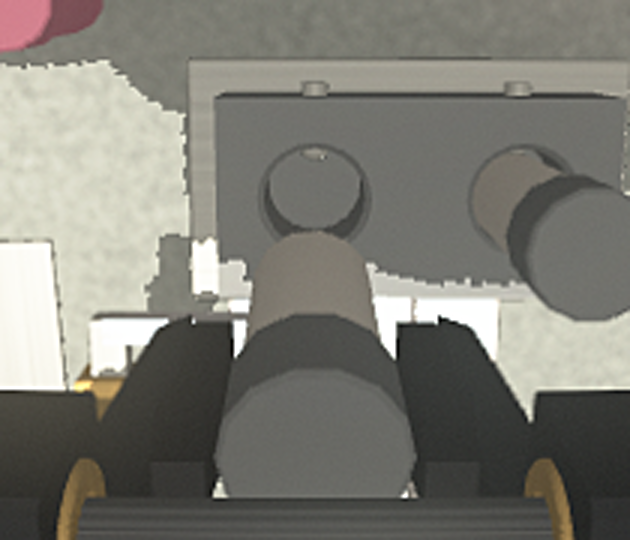

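View pics/s4c.png

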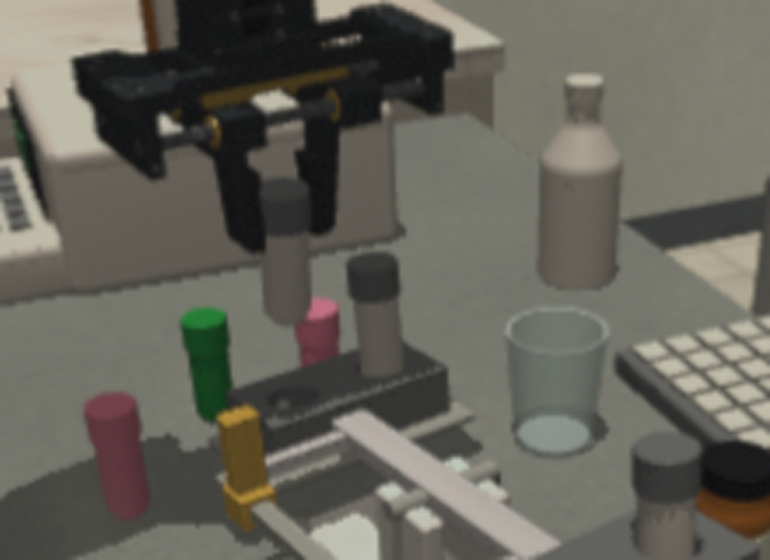

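Run:
```python
from h import *
ci=camera_info('wrist');M=np.linalg.inv(ci['mount'])
pts=[]
for a in(0,.06,-.06,.12):
  g=np.array([0,.045,0])
  for d,r in((-.011,0),(-.011,.016),(.069,0),(.069,-.0105),(.047,-.014)):
    c,s=np.cos(a),np.sin(a); v=np.array([0,d,r]); v=np.array([0,c*v[1]-s*v[2],s*v[1]+c*v[2]])
    pts.append(g+v)
px=proj('wrist',pts,M[:3,:3],M[:3,3])
print(((px-[150,120])*3).reshape(4,-1,2).round(0).tolist())
```

```text
[[[310.0, 461.0], [309.0, 370.0], [311.0, 271.0], [311.0, 310.0], [311.0, 365.0]], [[310.0, 464.0], [309.0, 377.0], [311.0, 255.0], [311.0, 294.0], [311.0, 352.0]], [[310.0, 457.0], [309.0, 363.0], [311.0, 286.0], [311.0, 326.0], [311.0, 378.0]], [[310.0, 468.0], [309.0, 384.0], [311.0, 239.0], [311.0, 278.0], [311.0, 339.0]]]
```

Run:
```python
from h import *
p=np.load('p1.npy');o=robot.observe()
R,t=wrist_ext(o);p[3]=-.06
print(proj('wrist',world(p,(-.02,.13,.015)),R,t),'obs left hole ~ (254.7,183.3)')
robot.servo_line(o['eef_pos']+[0,0,.03],rate=.15)
robot.servo_line(world(p,(-.02,-.1,.2))[0],att(p[2],'x+',-.06),rate=.2)
robot.servo_line(world(p,(-.02,-.13,.175))[0],rate=.15)
robot.pause(.2)
o=robot.observe();R,t=wrist_ext(o);print(o['t'],o['eef_pos'],round(o['width']*88,2),o['contact_force'])
im=get_image('wrist')
print(proj('wrist',world(p,[(-.02,-.13,.015),(-.05,-.161,.015),(.074,-.161,.015)]),R,t))
cv2.imwrite('pics/w6.png',cv2.resize(im[120:300,150:360],None,fx=3,fy=3,interpolation=2)[...,::-1])
cv2.imwrite('pics/side6.png',get_image('side')[...,::-1])
```

```text
[[254.172  186.4964]] obs left hole ~ (254.7,183.3)
12.35 [ 0.5841 -0.145   0.258 ] 30.41 [-0.529  -0.7223 -0.4867]
[[252.9514 191.8834]
 [220.4634 223.7753]
 [353.9904 223.585 ]]
```

View pics/w6.png

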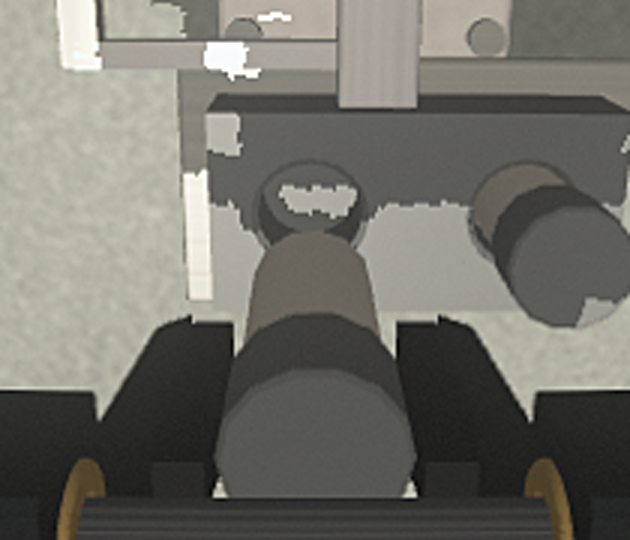

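View pics/side6.png

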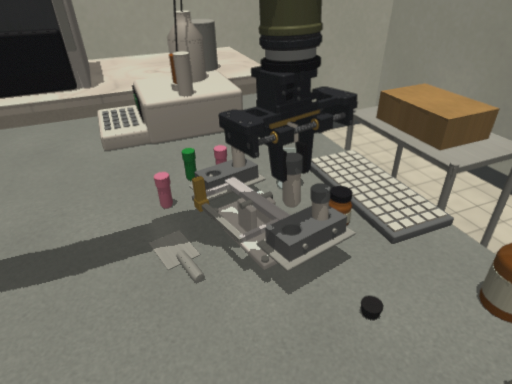

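```bash
cat > ins.py <<'E'
from h import *
p=np.load('p1.npy');x0,y0=-.0197,-.1300
def go(th,z,rate=.04):
    p[3]=th
    robot.servo_line(world(p,(x0,y0,z))[0],att(p[2],'x+',th),rate=rate)
    o=robot.observe();f=o['contact_force'];print(th,z,round(o['t'],2),o['eef_pos'],f,round(o['width']*88,2),flush=True)
    return np.linalg.norm(f)
E
python3 - <<'E'
exec(open('ins.py').read())
go(-.06,.14,.1)
for z in(.132,.128,.124,.120,.1165):
    if go(-.06,z)>7: print('stop');break
cv2.imwrite('pics/side7.png',get_image('side')[...,::-1])
E
```

```text
-0.06 0.14 12.95 [ 0.5846 -0.1481  0.2225] [-0.5629  0.3903 -0.8751] 30.6
-0.06 0.132 13.3 [ 0.5846 -0.1486  0.2145] [-0.9306 -0.4638 -0.5517] 30.63
-0.06 0.128 13.55 [ 0.5846 -0.1488  0.2103] [-0.1143 -0.563  -1.2147] 30.37
-0.06 0.124 13.8 [ 0.5846 -0.149   0.2063] [-0.2623  0.0988 -0.8104] 30.36
-0.06 0.12 14.05 [ 0.5847 -0.1493  0.2023] [-0.5169 -0.1039 -1.2845] 30.44
-0.06 0.1165 14.3 [ 0.5847 -0.1495  0.1988] [ 0.3388  0.0808 -1.3366] 30.33
```

View pics/side7.png

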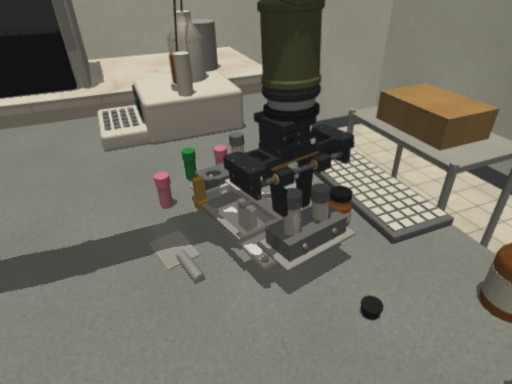

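Run:
```python
exec(open('ins.py').read())
ok=True
for th,z in[(-.06,.1135),(-.03,.1135),(0,.1135),(.03,.1135),(.06,.1135),(.06,.1115),(.06,.1095),(.06,.1075),(.06,.1055),(.06,.1035),(.06,.1015),(.06,.1)]:
    if go(th,z)>13: print('stop');break
cv2.imwrite('pics/side8.png',get_image('side')[...,::-1])
```

```text
-0.06 0.1135 14.6 [ 0.5851 -0.1494  0.196 ] [0.8045 1.396  0.6885] 30.64
-0.03 0.1135 14.88 [ 0.5855 -0.1534  0.1923] [-0.2983  0.9405  0.1212] 30.6
0 0.1135 15.17 [ 0.5862 -0.1566  0.1884] [0.0339 2.1257 0.905 ] 30.35
0.03 0.1135 15.45 [ 0.587  -0.1599  0.1845] [0.1466 1.3606 1.0016] 30.43
0.06 0.1135 15.73 [ 0.5877 -0.1631  0.1804] [-0.5572  1.575   0.6212] 30.42
0.06 0.1115 15.98 [ 0.5876 -0.1625  0.1784] [-1.1224  1.5355  0.4899] 30.27
0.06 0.1095 16.23 [ 0.5879 -0.1626  0.1765] [-0.9442  2.114   1.0715] 30.5
0.06 0.1075 16.48 [ 0.5881 -0.1626  0.1745] [0.6223 0.8871 1.2543] 30.29
0.06 0.1055 16.73 [ 0.5878 -0.1624  0.1724] [0.2369 1.5744 1.2203] 30.6
0.06 0.1035 16.98 [ 0.5876 -0.1623  0.1703] [0.4711 1.0687 0.7644] 30.44
0.06 0.1015 17.23 [ 0.5877 -0.1622  0.1684] [-0.1916  1.5898  0.8636] 30.31
0.06 0.1 17.48 [ 0.5876 -0.1621  0.1669] [-1.0724  1.3065  0.4452] 30.14
```

Run:
```python
import cv2
a=cv2.imread('pics/side8.png')[110:280,170:370];cv2.imwrite('pics/s8c.png',cv2.resize(a,None,fx=3.5,fy=3.5,interpolation=2))
```

```text
(no output)
```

View pics/s8c.png

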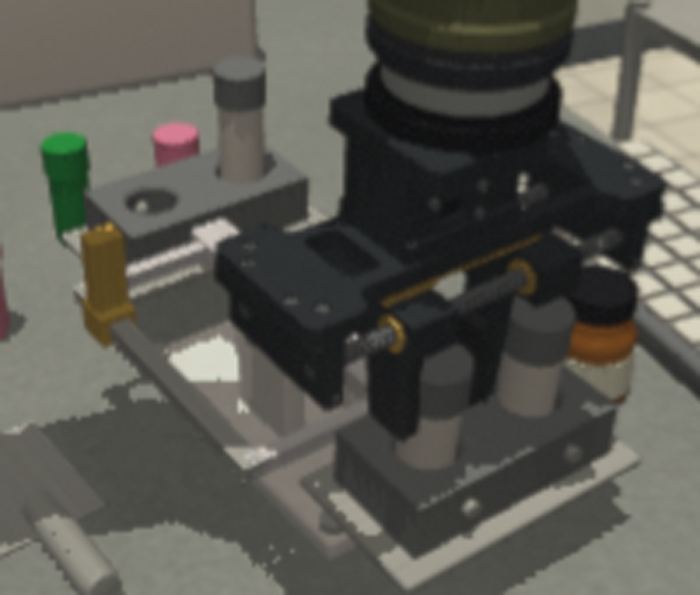

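Run:
```python
exec(open('ins.py').read())
z=.1
while z>.084:
    z-=.0015
    if go(.06,z)>9: print('stop');break
cv2.imwrite('pics/side9.png',get_image('side')[...,::-1])
a=cv2.imread('pics/side9.png')[110:280,170:370];cv2.imwrite('pics/s9c.png',cv2.resize(a,None,fx=3.5,fy=3.5,interpolation=2))
```

```text
0.06 0.0985 17.78 [ 0.5877 -0.1622  0.1661] [-0.7824  1.2827  5.9443] 30.4
0.06 0.097 18.03 [ 0.5882 -0.1626  0.1658] [-2.1501  0.329  12.9502] 30.41
stop
```

View pics/s9c.png

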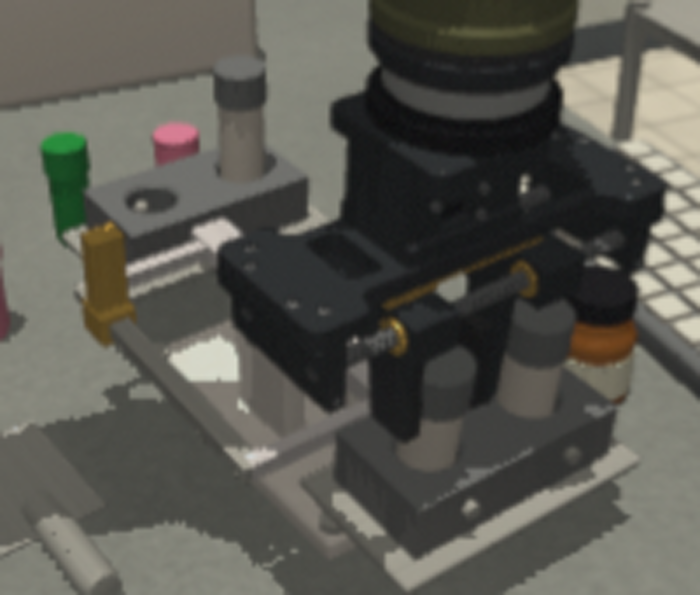

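Run:
```python
from h import *
p=np.load('p1.npy');p[3]=.06
px=proj('side',world(p,[(-.02,-.13,.065),(.044,-.13,.065),(-.02,-.13,.07),(-.05,-.099,.015),(-.05,-.161,.015),(.074,-.161,.015),(-.02,-.13,.015),(.044,-.13,.015)]))
print(((px-[170,110]+.35)*3.5).round(0))
a=cv2.imread('pics/side9.png')[190:270,255:355];cv2.imwrite('pics/s9d.png',cv2.resize(a,None,fx=7,fy=7,interpolation=2))
```

```text
[[437. 356.]
 [542. 307.]
 [437. 347.]
 [337. 427.]
 [421. 506.]
 [620. 402.]
 [428. 440.]
 [529. 389.]]
```

View pics/s9d.png

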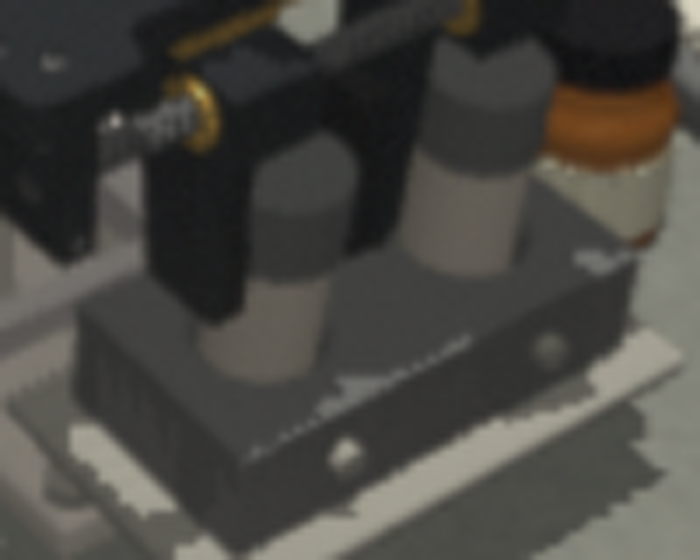

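Run:
```python
exec(open('ins.py').read())
for th in(.06,.03,0,-.03,-.055): go(th,.0987)
set_gripper(.53)
go(-.055,.0987);go(-.055,.14,.1);go(-.055,.2,.2)
robot.pause(.8)
im=get_image('wrist');cv2.imwrite('pics/w10.png',im[...,::-1])
cv2.imwrite('pics/side10.png',get_image('side')[...,::-1])
a=cv2.imread('pics/side10.png')[110:280,170:370];cv2.imwrite('pics/s10c.png',cv2.resize(a,None,fx=3.5,fy=3.5,interpolation=2))
```

```text
0.06 0.0987 18.33 [ 0.588  -0.1622  0.166 ] [-0.0393  0.3663  5.3606] 30.31
0.03 0.0987 18.61 [ 0.587  -0.159   0.1695] [-0.0391  1.0369  0.9766] 30.69
0 0.0987 18.88 [ 0.5862 -0.1564  0.1735] [-0.4795  1.6943  1.1581] 30.51
-0.03 0.0987 19.16 [ 0.5857 -0.1534  0.1774] [-0.5593  0.7638  0.0366] 30.73
-0.055 0.0987 19.41 [ 0.5851 -0.151   0.1806] [-0.7896  0.9082  0.0995] 30.13
-0.055 0.0987 20.09 [ 0.5852 -0.1511  0.1807] [-0.4415  0.2068  0.6449] 46.89
-0.055 0.14 20.66 [ 0.5846 -0.1488  0.2219] [ 0.4218 -0.1215  0.4289] 46.71
-0.055 0.2 21.11 [ 0.5838 -0.1456  0.2816] [-0.5243 -0.6989 -0.9652] 46.96
```

View pics/s10c.png

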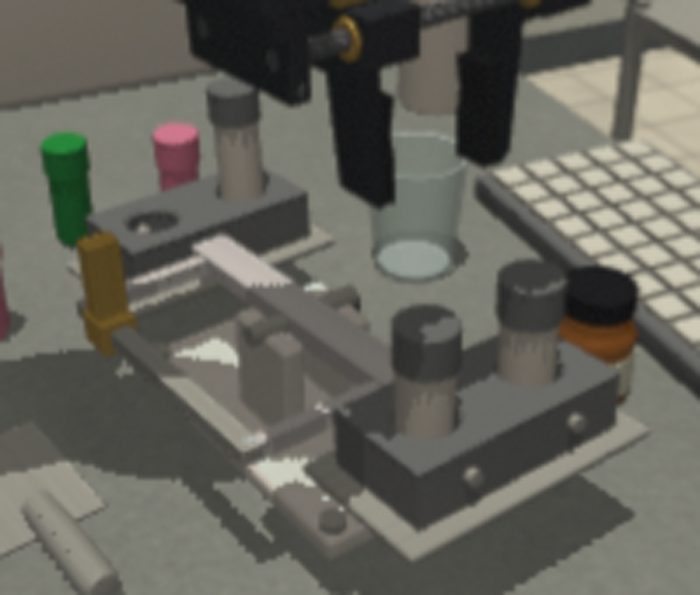

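View pics/w10.png

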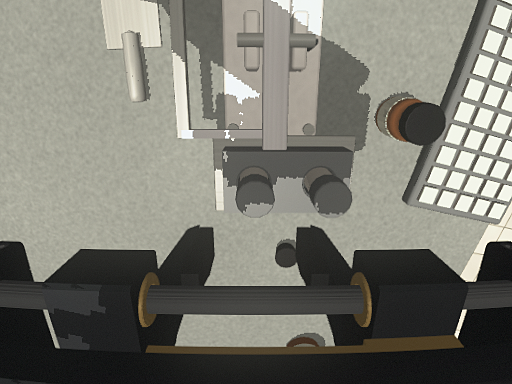

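```bash
cat > rd.py <<'E'
from h import *
p=np.load('p1.npy');p[3]=-.06; A=att(p[2],'y',0)
def rep(s=''):
    o=robot.observe();by=Rz(p[2])[:,1];d=o['eef_pos']-world([*p[:3],0],(0,0,0))[0]
    print(s,round(o['t'],2),'beam y',round(d@by*1e3,1),'x',round(d@Rz(p[2])[:,0]*1e3,1),'z',round(d[2]*1e3,1),'F',o['contact_force'],'w',round(o['width']*88,2),flush=True);return o
def line(y,z,rate=.06,x=-.088): # y along level beam, z above pivot of grasp point
    robot.servo_line(world([*p[:3],0],(x,y,z+.045))[0],A,rate=rate)
E
python3 - <<'E'
exec(open('rd.py').read())
robot.move_to(world([*p[:3],0],(-.088,.058,.165))[0],A)
set_gripper(.30,5)
robot.pause(.2);o=rep();R,t=wrist_ext(o)
im=get_image('wrist')
print(proj('wrist',np.r_[world(p,(-.088,.058,.0508)),[o['eef_pos']+o['orientation']@[0,.064,0]]],R,t))
cv2.imwrite('pics/w11.png',im[...,::-1]);cv2.imwrite('pics/side11.png',get_image('side')[...,::-1])
E
```

```text
23.54 beam y 58.0 x -88.0 z 165.0 F [ 0.2718 -0.8996 -0.5256] w 26.25
[[257.6425 206.7285]
 [253.4317 241.0274]]
```

View pics/w11.png

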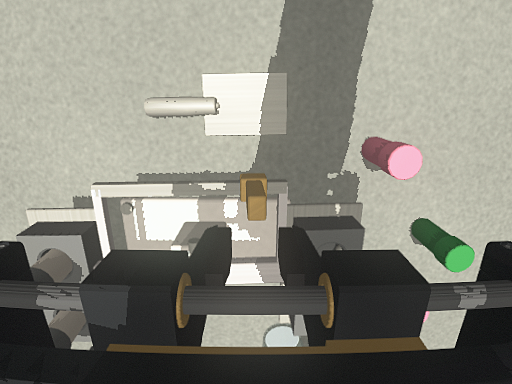

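View pics/side11.png

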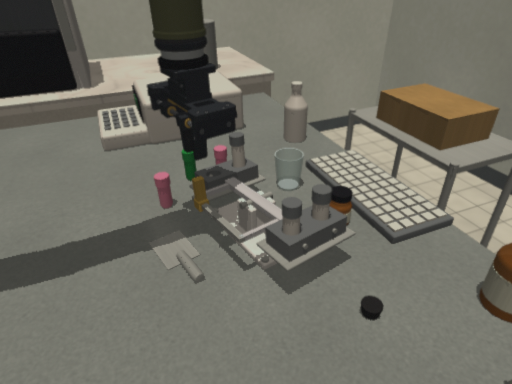

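Run:
```python
exec(open('rd.py').read())
line(.061,.075,.15);rep()
line(.061,.038,.08);rep('down')
y=.061
for y in(.056,.054,.052,.05,.045,.04,.035):
    line(y,.038,.04);o=rep()
    if np.linalg.norm(o['contact_force'])>9:print('hi');break
cv2.imwrite('pics/side12.png',get_image('side')[...,::-1])
```

```text
24.09 beam y 61.1 x -88.1 z 120.0 F [-0.515  -0.1399  0.3012] w 26.63
down 24.7 beam y 61.0 x -87.8 z 83.4 F [ 0.1039  0.1138 -0.077 ] w 26.46
 24.98 beam y 55.4 x -87.8 z 83.4 F [ 0.5809 -0.3329 -0.6   ] w 26.18
 25.23 beam y 53.8 x -88.0 z 83.1 F [-0.3843  0.4895 -0.4816] w 26.77
 25.48 beam y 52.1 x -87.9 z 83.0 F [-0.3523  0.6579  1.204 ] w 26.12
 25.73 beam y 50.4 x -87.9 z 83.1 F [-0.3828  3.1721  1.2946] w 26.18
 26.0 beam y 44.5 x -87.9 z 83.0 F [-0.5873  2.1629  1.6568] w 26.63
 26.27 beam y 39.2 x -88.0 z 83.0 F [0.0569 0.4898 0.4113] w 26.27
 26.55 beam y 34.3 x -88.0 z 83.0 F [ 0.6396 -0.334   0.8412] w 26.37
```

View pics/side12.png

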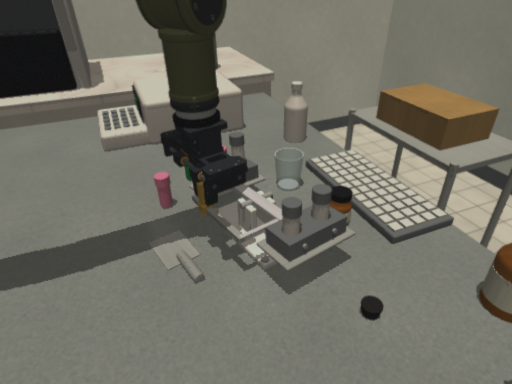

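```bash
cat > tilt.py <<'E'
from h import *
def tilt(cur,ref='pics/side11.png',cam='side',box=(262,352,205,262),ref_t=-.06):
    p=np.load('p1.npy')
    a=cv2.imread(ref,0).astype(np.float32);b=cv2.imread(cur,0).astype(np.float32)
    x0,x1,y0,y1=box
    T=a[y0:y1,x0:x1]
    m=12
    S=b[y0-m:y1+m,x0-m:x1+m]
    r=cv2.matchTemplate(S,T,cv2.TM_CCOEFF_NORMED);_,v,_,l=cv2.minMaxLoc(r)
    W=np.array([[1,0,l[0]],[0,1,l[1]]],np.float32)
    cc,W=cv2.findTransformECC(T,S,W,cv2.MOTION_TRANSLATION,(3,100,1e-5),None,3)
    d=W[:,2]-m
    P=np.array([(-.05,-.161,.015),(.074,-.161,.015),(-.02,-.13,.065),(.044,-.13,.065),(.012,-.161,-.01)])
    ths=np.linspace(-.08,.08,33);c=[]
    for th in ths:
        p[3]=th;c.append(proj(cam,world(p,P)).mean(0))
    c=np.array(c);p[3]=ref_t;r0=proj(cam,world(p,P)).mean(0)
    e=np.linalg.norm(c-r0-d,axis=1);k=e.argmin()
    th=np.interp(d[1],(c-r0)[:,1],ths)
    return round(float(th),4),d,round(float(cc),3),round(float(e[k]),2)
if __name__=='__main__':
    import sys
    for f in sys.argv[1:]:print(f,tilt(f))
E
python3 tilt.py pics/side10.png pics/side11.png pics/side12.png pics/side9.png
python3 - <<'E'
exec(open('rd.py').read())
for y in(.03,.026,.022):
    line(y,.038,.04);o=rep()
line(.0235,.038);robot.pause(1.0);rep()
cv2.imwrite('pics/side13.png',get_image('side')[...,::-1]);cv2.imwrite('pics/w13.png',get_image('wrist')[...,::-1]);cv2.imwrite('pics/scene13.png',get_image('scene')[...,::-1])
E
python3 tilt.py pics/side13.png
```

```text
pics/side10.png (-0.0609, array([-0.2429, -0.0744], dtype=float32), 0.802, 0.25)
pics/side11.png (-0.0601, array([-0.0002, -0.012 ], dtype=float32), 0.999, 0.01)
pics/side12.png (-0.0601, array([-0.0011, -0.0104], dtype=float32), 0.999, 0.01)
pics/side9.png (0.0274, array([-0.5981,  7.2503], dtype=float32), 0.397, 1.27)
 26.88 beam y 29.4 x -88.1 z 83.0 F [-0.4526  0.4571  0.6545] w 26.38
 27.12 beam y 25.4 x -88.1 z 83.0 F [-0.1164  1.1705  0.2258] w 26.71
 27.38 beam y 21.4 x -88.1 z 83.0 F [0.1978 0.1583 0.2535] w 26.32
 28.62 beam y 23.5 x -88.0 z 83.0 F [0.5898 0.0238 0.4636] w 26.32
pics/side13.png (-0.0513, array([0.1563, 0.7355], dtype=float32), 0.994, 0.12)
```

View pics/w13.png

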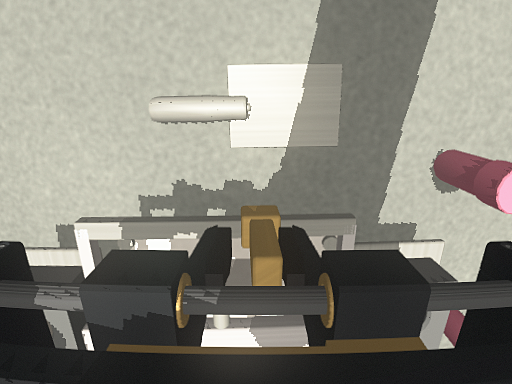

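View pics/side13.png

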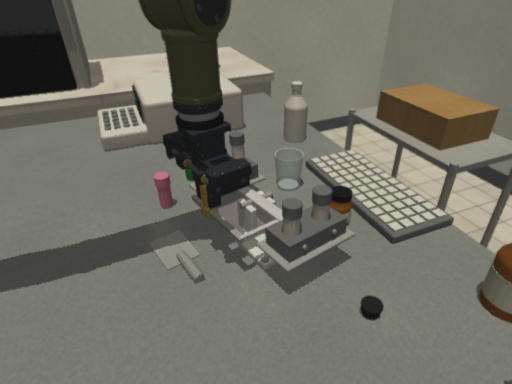

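Run:
```python
exec(open('rd.py').read())
from tilt import tilt
line(.0105,.038,.03);rep();line(.0135,.038);robot.pause(1.2);rep()
cv2.imwrite('pics/side14.png',get_image('side')[...,::-1]);print(tilt('pics/side14.png'),flush=True)
```

```text
29.36 beam y 9.9 x -87.9 z 83.0 F [0.7324 0.757  0.2705] w 26.28
 30.81 beam y 13.5 x -88.0 z 83.0 F [ 0.5358  0.6955 -0.5835] w 26.61
(-0.0308, array([0.365 , 2.4567], dtype=float32), 0.96, 0.1)
```

Run:
```python
exec(open('rd.py').read())
from tilt import tilt
line(.001,.038,.03);rep();line(.005,.038);robot.pause(1.2);rep()
cv2.imwrite('pics/side15.png',get_image('side')[...,::-1]);print(tilt('pics/side15.png'),flush=True)
```

```text
31.43 beam y 0.5 x -87.9 z 83.0 F [0.133  1.6928 0.4214] w 26.48
 32.88 beam y 5.0 x -88.0 z 83.0 F [-0.2269 -0.2937 -0.1297] w 26.31
(-0.0131, array([0.5365, 3.9281], dtype=float32), 0.912, 0.2)
```

```bash
cat > tilt2.py <<'E'
from tilt import *
# boxes around features; (box, beam point)
BX=[((276,307,194,236),(-.02,-.13,.05)),((308,335,182,222),(.044,-.13,.05)),((275,303,232,256),(-.05,-.161,.0)),((318,350,220,252),(.055,-.161,.0)),((262,352,225,262),(0,-.161,0))]
def multi(cur,ref='pics/side11.png',cam='side',BX=BX,ref_t=-.06):
    p=np.load('p1.npy');a=cv2.imread(ref,0);b=cv2.imread(cur,0);out=[]
    for (x0,x1,y0,y1),P in BX:
        T=a[y0:y1,x0:x1].astype(np.float32);m=11
        best=None
        S=b[y0-m:y1+m,x0-m:x1+m].astype(np.float32)
        r=cv2.matchTemplate(S,T,cv2.TM_CCOEFF_NORMED);_,v,_,l=cv2.minMaxLoc(r)
        W=np.array([[1,0,l[0]],[0,1,l[1]]],np.float32)
        try: cc,W=cv2.findTransformECC(T,S,W,cv2.MOTION_TRANSLATION,(3,100,1e-5),None,3)
        except cv2.error: out.append(None);continue
        d=W[:,2]-m;ths=np.linspace(-.09,.09,37);c=[]
        for th in ths:p[3]=th;c.append(proj(cam,world(p,P))[0])
        p[3]=ref_t;dc=np.array(c)-proj(cam,world(p,P))[0];dv=dc[:,1]
        if dv[0]>dv[-1]: dv=dv[::-1];ths=ths[::-1]
        out.append((round(float(np.interp(d[1],dv,ths)),4),round(float(d[0]),2),round(float(cc),3)))
    return out
if __name__=='__main__':
    import sys
    for f in sys.argv[1:]:print(f,multi(f))
E
python3 tilt2.py pics/side13.png pics/side14.png pics/side15.png
```

```text
pics/side13.png [(-0.0494, 0.32, 0.996), (-0.0475, 0.31, 0.993), (-0.0503, -0.01, 0.995), (-0.0499, 0.11, 0.995), (-0.05, 0.09, 0.995)]
pics/side14.png [(-0.0232, 0.79, 0.974), (-0.0211, 0.9, 0.946), (-0.0232, 0.26, 0.986), (-0.0255, 0.15, 0.967), (-0.0268, 0.14, 0.969)]
pics/side15.png [(-0.0012, 1.33, 0.947), (0.0099, 1.34, 0.892), (0.0022, 0.49, 0.973), (-0.0017, -0.23, 0.937), (-0.006, 0.12, 0.936)]
```

```bash
python3 - <<'E'
exec(open('rd.py').read())
line(.005,.08,.15);robot.move_to(world([*p[:3],0],(-.088,.058,.165))[0],A)
robot.pause(.5);rep()
cv2.imwrite('pics/side16.png',get_image('side')[...,::-1]);cv2.imwrite('pics/scene16.png',get_image('scene')[...,::-1]);cv2.imwrite('pics/w16.png',get_image('wrist')[...,::-1])
a=[cv2.resize(cv2.imread(f'pics/side{n}.png')[180:270,255:360],None,fx=3.7,fy=6,interpolation=2) for n in(11,16)]
cv2.imwrite('pics/cmp.png',np.hstack(a))
E
python3 tilt2.py pics/side16.png
```

```text
34.23 beam y 57.7 x -88.1 z 164.8 F [ 0.279  -0.3403  0.8112] w 26.18
pics/side16.png [(-0.0012, 1.35, 0.946), (0.0099, 1.36, 0.891), (0.002, 0.47, 0.973), (-0.0015, -0.24, 0.937), (-0.0059, 0.12, 0.937)]
```

View pics/cmp.png

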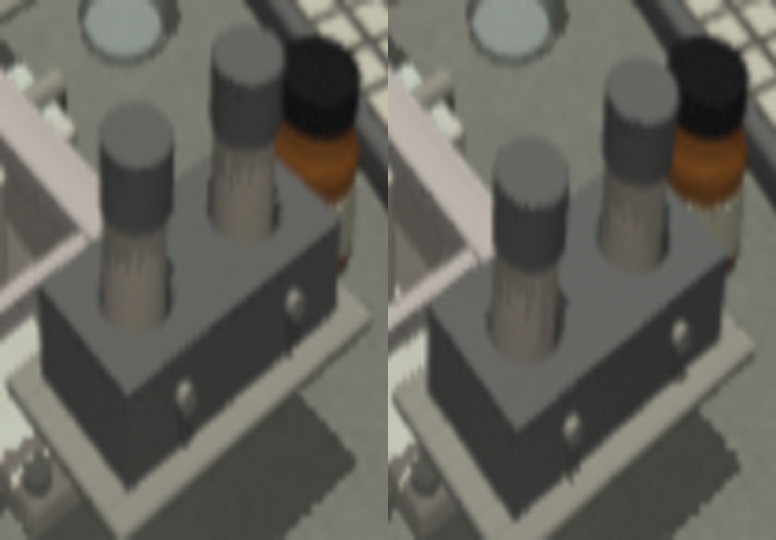

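View pics/side16.png

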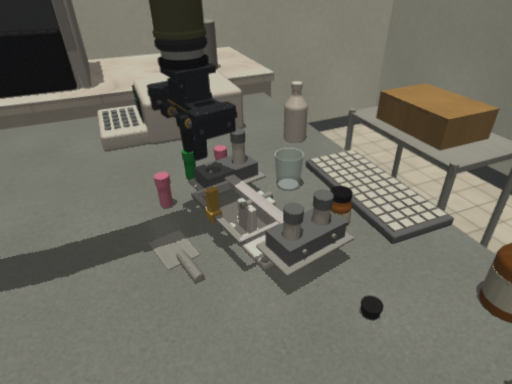

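```bash
cat > meas.py <<'E'
from h import *
p=np.load('p1.npy')
L={'cap f':((-.02,-.13,.065),37),'ball f':((-.02,-.161,0),33),'ball b':((.044,-.161,0),30),'corner':((-.05,-.161,.015),32),'back corner':((.074,-.161,.015),30)}
for k,(P,d) in L.items():
    r=[]
    for th in(-.06,0,.02):p[3]=th;r.append(proj('side',world(p,P))[0])
    r=np.array(r);dd=r-r[0];print(k,dd[1:].round(2).tolist(),'est',round(-.06+d/6/dd[1][1]*.06,4))
E
python3 meas.py
```

```text
cap f [[1.56, 5.33], [2.03, 7.1]] est 0.0094
ball f [[-0.19, 4.76], [-0.31, 6.29]] est 0.0093
ball b [[-0.43, 4.64], [-0.63, 6.14]] est 0.0046
corner [[0.31, 5.26], [0.36, 6.96]] est 0.0008
back corner [[-0.13, 4.96], [-0.24, 6.56]] est 0.0005
```

Run:
```python
from h import *
p=np.load('p1.npy')
a={n:cv2.imread(f'pics/side{n}.png',0).astype(np.float32) for n in(10,11,9,13,14,15,16)}
# patches in side11: ball f ~(304.6,245.4), ball b ~(334.3,230.1)
def trk(ref,cur,c,h,dv):
    x,y=c;T=cv2.getRectSubPix(ref,(2*h[0]+1,2*h[1]+1),(x,y))
    best=None
    for s in np.arange(dv-2.5,dv+2.6,.5):
        W=np.array([[1,0,x-h[0]],[0,1,y-h[1]+s]],np.float32)
        try:cc,W=cv2.findTransformECC(T,cur,W,cv2.MOTION_TRANSLATION,(3,60,1e-5),None,1)
        except cv2.error:continue
        if best is None or cc>best[0]:best=(cc,W[0,2]-x+h[0],W[1,2]-y+h[1])
    return best
for n,dv in((10,0),(13,.8),(14,3),(16,5),(9,9)):
    print(n,[tuple(np.round(trk(a[11],a[n],c,h,dv) or (0,),3).tolist()) for c,h in(((304.8,245.4),(4,4)),((334.4,230.1),(4,4)),((304.8,246.5),(7,5)),((334,230),(7,5)),((310,237),(10,6)),((326,229),(9,6)),((291.5,213),(8,9)),((320.5,200),(7,9)))])
```

```text
10 [(1.0, 0.003, -0.022), (1.0, 0.01, 0.007), (1.0, 0.001, -0.001), (0.999, -0.0, 0.01), (0.999, 0.017, -0.008), (0.999, -0.011, 0.01), (0.862, 1.552, -0.273), (0.857, 1.096, 0.267)]
13 [(0.999, -0.028, 1.027), (0.995, 0.009, 1.006), (0.998, -0.047, 0.973), (0.987, -0.059, 0.906), (0.995, 0.27, 1.118), (0.996, 0.031, 1.078), (0.991, 0.362, 1.189), (0.988, 0.303, 1.268)]
14 [(0.992, 0.087, 3.493), (0.977, -0.311, 3.294), (0.978, -0.097, 3.218), (0.961, -0.404, 3.197), (0.994, 0.28, 3.623), (0.991, -0.141, 3.552), (0.987, 1.066, 4.009), (0.984, 1.021, 3.907)]
16 [(0.985, -0.176, 5.505), (0.964, -0.617, 5.208), (0.956, -0.334, 5.197), (0.922, -0.645, 5.077), (0.99, 0.249, 5.63), (0.978, -0.32, 5.656), (0.979, 1.764, 6.325), (0.967, 1.507, 6.232)]
9 [(0.947, -0.459, 9.185), (0.851, -1.193, 9.297), (0.893, -0.749, 8.751), (0.733, -1.771, 8.804), (0.653, 0.195, 9.888), (0.727, -0.653, 9.985), (0.641, 6.23, 10.587), (0.78, 2.369, 9.431)]
```

```bash
cat > tk.py <<'E'
from h import *
ref=cv2.imread('pics/side11.png',0).astype(np.float32)
PT=[((304.8,245.4),(4,4),(-.02,-.161,0)),((334.4,230.1),(4,4),(.044,-.161,0)),((310,237),(10,6),(-.005,-.161,.013)),((326,229),(9,6),(.03,-.161,.013)),((291.5,213),(8,9),(-.02,-.13,.06)),((320.5,200),(7,9),(.044,-.13,.06))]
def tk(img):
    cur=cv2.cvtColor(img,cv2.COLOR_RGB2GRAY).astype(np.float32);p=np.load('p1.npy');out=[]
    for (x,y),h,P in PT:
        T=cv2.getRectSubPix(ref,(2*h[0]+1,2*h[1]+1),(x,y));best=None
        for s in np.arange(-1,11,.75):
            W=np.array([[1,0,x-h[0]],[0,1,y-h[1]+s]],np.float32)
            try:cc,W=cv2.findTransformECC(T,cur,W,cv2.MOTION_TRANSLATION,(3,60,1e-5),None,1)
            except cv2.error:continue
            if best is None or cc>best[0]:best=(cc,W[1,2]-y+h[1])
        ths=np.linspace(-.09,.09,37);c=[]
        for th in ths:p[3]=th;c.append(proj('side',world(p,P))[0,1])
        p[3]=-.06;c=np.array(c)-proj('side',world(p,P))[0,1]
        out.append(round(float(np.interp(best[1],c,ths)),4))
    return np.median(out).round(4),out
if __name__=='__main__':
    import sys
    for f in sys.argv[1:]:print(f,tk(cv2.imread(f)[...,::-1]))
E
python3 tk.py pics/side13.png pics/side14.png pics/side16.png
python3 - <<'E'
exec(open('rd.py').read())
from tk import tk
line(.007,.08,.25);line(.007,.041,.1);rep()
for c in(.012,.0135,.015):
    line(c,.041,.04);o=rep()
line(.009,.041);robot.pause(1.2)
im=get_image('side');cv2.imwrite('pics/side17.png',im[...,::-1]);rep();print(tk(im),flush=True)
cv2.imwrite('pics/w17.png',get_image('wrist')[...,::-1])
E
```

```text
pics/side13.png (np.float64(-0.0472), [-0.0474, -0.0472, -0.0472, -0.0475, -0.0463, -0.0446])
pics/side14.png (np.float64(-0.017), [-0.0164, -0.018, -0.0177, -0.0176, -0.014, -0.0131])
pics/side16.png (np.float64(0.0087), [0.0095, 0.0073, 0.0066, 0.0079, 0.0132, 0.0156])
 35.33 beam y 7.7 x -87.7 z 86.4 F [ 0.7149 -0.6314  0.585 ] w 26.46
 35.61 beam y 12.4 x -87.7 z 86.5 F [-0.0116 -0.478  -0.4408] w 26.66
 35.86 beam y 13.5 x -88.0 z 86.1 F [ 0.0976 -0.6924 -0.0508] w 26.22
 36.11 beam y 14.9 x -88.0 z 86.0 F [ 0.0598 -0.3185 -0.188 ] w 26.12
 37.61 beam y 9.0 x -88.0 z 86.0 F [-0.0196  0.2715  1.055 ] w 26.37
(np.float64(0.0062), [0.006, 0.0063, 0.004, 0.0056, 0.0116, 0.0125])
```

Run:
```python
exec(open('rd.py').read())
from tk import tk,PT
pp=np.load('p1.npy')
for _,_,P in PT:
    r=[]
    for th in(-.06,0,.06):pp[3]=th;r.append(proj('side',world(pp,P))[0,1])
    print(np.round(np.array(r)-r[0],2),end=' ')
line(.0155,.041,.05);line(.0169,.041,.03);rep()
line(.010,.041);robot.pause(1.2)
im=get_image('side');cv2.imwrite('pics/side18.png',im[...,::-1]);rep();print(tk(im),flush=True)
```

```text
[0.   4.76 9.24] [0.   4.64 9.03] [0.   5.09 9.93] [0.   5.01 9.78] [ 0.    5.21 10.37] [0.   4.98 9.91]  38.19 beam y 17.0 x -87.9 z 86.0 F [ 0.5166 -0.0341  0.7592] w 26.08
 39.71 beam y 10.0 x -88.0 z 86.0 F [ 0.1318  1.0036 -0.6973] w 26.18
(np.float64(0.0), [0.0005, -0.0006, -0.0011, -0.0005, 0.0051, 0.0064])
```

Run:
```python
exec(open('rd.py').read())
from tk import tk
line(.010,.08,.2);robot.move_to(world([*p[:3],0],(-.088,.058,.165))[0],A)
robot.pause(1.0);rep()
im=get_image('side');cv2.imwrite('pics/side19.png',im[...,::-1]);print(tk(im))
cv2.imwrite('pics/w19.png',get_image('wrist')[...,::-1])
robot.move_to([.45,.28,.35],A);robot.pause(.3);rep()
im=get_image('side');cv2.imwrite('pics/side20.png',im[...,::-1]);print(tk(im))
cv2.imwrite('pics/scene20.png',get_image('scene')[...,::-1])
a=cv2.imread("pics/scene20.png")[105:285,165:345];cv2.imwrite("pics/sc20.png",cv2.resize(a,None,fx=3.3,fy=3.3,interpolation=2))
a=cv2.imread("pics/side20.png")[120:280,145:365];cv2.imwrite("pics/si20.png",cv2.resize(a,None,fx=3.5,fy=3.5,interpolation=2))
```

```text
41.41 beam y 58.0 x -88.0 z 165.0 F [-0.3152  0.1146  0.4659] w 26.55
(np.float64(-0.0), [0.0005, -0.0007, -0.0008, -0.0006, 0.0049, 0.0065])
 42.92 beam y 324.7 x -58.0 z 274.6 F [ 0.3847 -0.5384 -0.1885] w 26.28
(np.float64(0.0001), [0.0008, -0.0007, -0.0011, -0.0007, 0.005, 0.0066])
```

View pics/sc20.png

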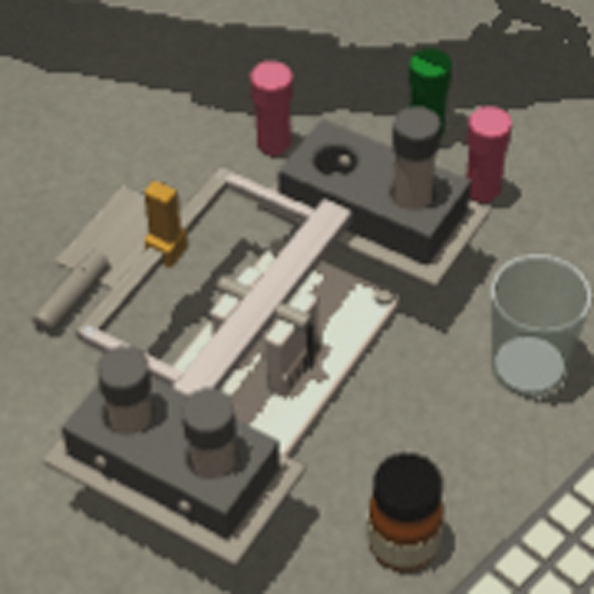

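View pics/si20.png

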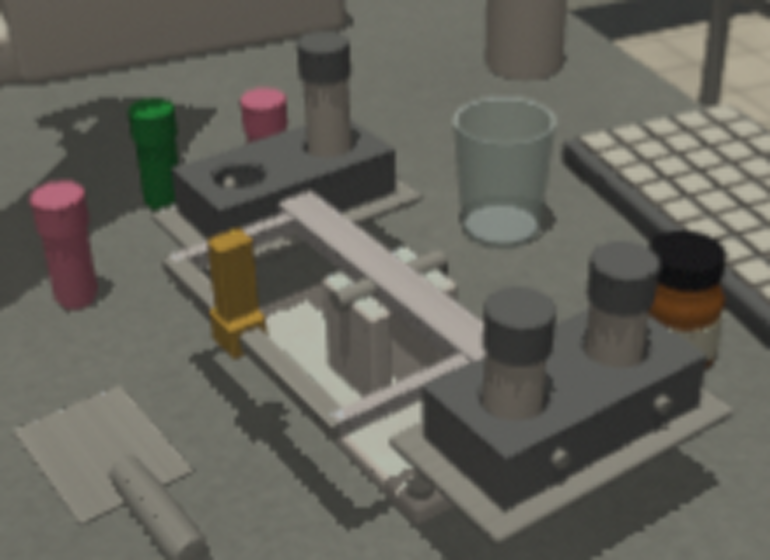

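Run:
```python
from h import *
p=np.load('p1.npy')
def chk(cam,r,c,pts):
    a=cv2.imread(r,0).astype(np.float32);b=cv2.imread(c,0).astype(np.float32)
    for name,P,h in pts:
        p[3]=-.06;x,y=proj(cam,world(p,P))[0];T=cv2.getRectSubPix(a,(2*h+1,2*h+1),(x,y))
        m=[]
        for th in(-.06,0,.06):p[3]=th;m.append(proj(cam,world(p,P))[0])
        m=np.array(m)-m[0];best=None
        for s in np.linspace(-.2,1.8,9):
            W=np.array([[1,0,x-h+s*m[1,0]],[0,1,y-h+s*m[1,1]]],np.float32)
            try:cc,W=cv2.findTransformECC(T,b,W,cv2.MOTION_TRANSLATION,(3,60,1e-5),None,1)
            except cv2.error:continue
            d=W[:,2]-[x-h,y-h]
            if best is None or cc>best[0]:best=(cc,d)
        cc,d=best;k=m[1]/(m[1]@m[1]);print(cam,name,'model0',m[1].round(2),'obs',d.round(2),'cc',round(cc,3),'th',round(-.06+.06*float(d@k),4))
L=[('long cap',(.044,.13,.08),6),('inner edge',(.03,.099,.013),5),('inner edge2',(.05,.099,.013),5),('corner',(.074,.099,.01),5)]
Rr=[('capb',(.044,-.13,.06),6),('ballf',(-.02,-.161,0),3),('ballb',(.044,-.161,0),3),('edge',(.01,-.161,.013),5)]
chk('side','pics/side0.png','pics/side20.png',L);chk('scene','pics/scene0.png','pics/scene20.png',L+Rr)
```

```text
side long cap model0 [ 0.97 -2.78] obs [ 1.52 -1.82] cc 0.941 th -0.0146
side inner edge model0 [ 0.03 -2.33] obs [-0.48 -2.05] cc 0.997 th -0.0073
side inner edge2 model0 [ 0.07 -2.31] obs [ 0.17 -2.27] cc 0.997 th -0.0011
side corner model0 [ 0.06 -2.31] obs [-0.12 -2.2 ] cc 0.997 th -0.003
scene long cap model0 [-0.82 -1.27] obs [-0.11 -0.83] cc 0.888 th -0.0302
scene inner edge model0 [-0.07 -1.55] obs [ 0.76 -1.18] cc 0.999 th -0.0158
scene inner edge2 model0 [-0.04 -1.55] obs [ 0.13 -1.51] cc 0.998 th -0.0018
scene corner model0 [ 0.04 -1.58] obs [ 0.04 -1.63] cc 0.989 th 0.0019
scene capb model0 [-0.85  3.61] obs [-1.36  5.88] cc 0.951 th 0.0376
scene ballf model0 [0.41 2.69] obs [0.39 2.64] cc 0.95 th -0.0011
scene ballb model0 [0.23 2.65] obs [0.18 2.54] cc 0.893 th -0.0027
scene edge model0 [0.11 2.99] obs [-4.22  0.43] cc 0.984 th -0.0546
```

Run:
```python
from workcell import order,robot
robot.pause(.3);order.close_job();print(robot.observe()['t'])
```

```text
the job is handed in; nothing more can be done
the job is handed in; nothing more can be done
```

I moved the short tube from the left pan's front socket into the free front socket on the right pan. I then slid the brass rider until the beam rested level, and handed the job in at about 43 s.

- **Tube:** resistance rose to about 6 N and then 13 N where the socket floor was expected. In the side pictures its exposed body and cap height match its neighbour's, so I take it as fully down. The other two tubes were left in place.
- **Rider:** I overshot to a tilt of about +0.009 rad, then nudged it back. The highest wrist force I logged while moving it was about 3.5 N. I never squeezed it.
- **Beam:** with the arm withdrawn and touching nothing, the side camera gave about 0.000 rad, with ball and edge marks between −0.001 and +0.001. The better-constrained marks on the left pan and in the scene camera gave −0.003 to +0.002, and consecutive pictures showed it at rest.
- **Checks that disagreed:**
  - Tracking the round caps gave +0.005 to +0.007 on the right pan in the side view. The cap readings elsewhere were further off, from −0.030 to +0.038.
  - Three straight-edge marks slid along their edges, reading −0.007, −0.016 and −0.055.
  - I judged all of these tracking errors and did not use them.
- **Bystanders:** the beaker, jar and spatula, along with the pink and green tubes, look unmoved in the last pictures. I did not look closely at the stopper at the end; nothing went near it.

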